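# Sort the assay bench: vials to their racks, forceps to the tray

### The arm

A 6-joint arm with a two-finger parallel gripper is mounted at the origin on a cart in front of the work surface, level with it; the furniture and walls round the work are solid. World frame = base frame: x ahead of the robot, y to its left, z up, the work surface at z = 0. Lengths are in m, angles in rad, forces in N, time in s.
With the tool pointing down it reaches from about 0.35 to 0.775 m from the base axis. Payload 7.3 kg.
Tool frame: the origin (TCP) lies midway between the tips of the shut fingers; the grasp point (between the pads) lies 19 mm behind it; z points along the fingers, y is the line along which they close (so a half turn about z gives the same grasp; the last joint's range is limited). The gripper opens to 92 mm and grips with 3 to 60 N. Pads are 19 mm wide; open, the fingers measure 130 mm over their backs; the gripper's body (75 mm by 190 mm) begins 47 mm behind the grasp point.
Start: joints at [1.066, 0.342, 1.524, -0, 1.275, -0.146], TCP at [0.184, 0.492, 0.227] pointing down, gripper open.
Joint ranges: [-2.53, 2.53], [-0.77, 2.02], [0.04, 2.7], [-1, 4.14], [0.28, 2.66], [-3.11, 3.11]. Speed limits (rad/s): [2.57, 2.57, 3.14, 3.14, 3.14, 3.14].

### API

Orientations are given as [roll, pitch, yaw] about the fixed x, y, z axes, in that order (R = Rz(yaw) Ry(pitch) Rx(roll)).
In Python, from cell import robot, read_camera, camera_params, nets gives the robot as it stands. The module is installed in compiled form; this text tells all that it offers.
- The arm moves only by the tool step_arm, never from a script. Its argument "steps" is a list of rows, each an object of numbers: "x", "y", "z": the shift along the tool's x, y, z as a fraction of full scale; "rx", "ry", "rz": the turn, a rotation vector about the tool's x, y, z as a fraction of full scale; "claw": the opening, from -1 (shut) to 1 (fully open). In form: [{"x": .., "y": .., "z": .., "rx": .., "ry": .., "rz": .., "claw": ..}, ...]. A call has 1 to 12 rows; each row is the pose to reach, as a shift and turn from the pose commanded when the call began, along the tool's axes at that moment; what a row does not reach only later rows make up. Full scale, the value 1, is 750 mm for a shift and pi/4 rad for a turn. A row lasts 1/12 s, in which the tool goes at most 41.7 mm and 7.16 degrees, less where a joint would pass 70% of its speed; a pose out of reach is approached as far as the arm can. A call with a number of a shift or a turn outside -1 to 1 is refused whole. A call with a gripper value outside its range is refused whole. The fingers move at their own pace and stop on an object; "squeeze" is the grip in N (left out, the last holds). Time passes only in rows, so rows that repeat a pose let the fingers close. It gives the time, the measured TCP pose, the force, the opening and the grip force at its end, in the units of the state.
- robot.observe(): the state, without advancing time (a new reading comes with each control period).
- read_camera(name): name is "scene" or "side" or "wrist"; returns (picture, depth): 384x512x3 uint8, blue, green, red; 384x512 float32, m along the optical axis (not along the pixel's ray), 0 where there is no reading.
- camera_params(name): a dict with "fx", "fy", "cx", "cy" (pixels), "k1" (the pictures are not rectified: a ray, as slopes to the right and down, at radius r is drawn at 1 + k1 r^2 times it, then the intrinsics apply), "R" (3x3) and "t" (3): a world point X has camera coordinates R X + t; the wrist camera has in their place "hand_eye" (4x4, takes a point from camera to tool coordinates, whose origin is the TCP and whose axes are the flange's). Camera axes: x right, y down, z forward; pixel columns grow to the right and rows downward; lengths in m; the calibration is good to about 2 mm. A picture is of the moment at which its call begins: read the wrist's pose just before it. camera_params takes no time and is no camera call.
- robot.hand_in(): hands the job in; it is judged then, once.
Trained networks look in the newest picture that a camera, given by its name, has taken for a name from the list of things; names that differ only in an ending like _2 or _b are one class to them, and where a whole thing is asked for, a point or a joint stands for the part that bears it (a point fixed in the world has none). Each returns a list of dicts, best first, with "conf" (0 to 1); they miss things now and then, are a little off and sometimes report something else, mostly with a low value. They report only what shows in the picture. A call takes as long as a camera call.
- nets.masks_of(camera, query): "region" (384x512 bool, what is visible of it) and "box" ([left, top, right, bottom] in pixels, round what is visible of it).
- nets.landmark_of(camera, query): "pixel" ([row, column] in pixels: a listed point, or the origin of a listed thing).
The state is a dict: "time": time; "qpos": joint angles; "qvel": joint speeds; "joint_efforts": joint torques, N m; "tool_pos": TCP position; "tool_rot": TCP orientation; "contact_force": force on the tool from outside, world axes, zero at the start; "torque": the same for the moment, N m; "opening": finger opening in m; "grip_force": force on a finger pad.
Only numpy, scipy, OpenCV 4.12 (cv2) and the standard library are available. Lean on these libraries where they do the work, as an engineer would, in place of code of your own. Each camera call takes 0.05 s, during which the arm holds its last target. There are 200 camera calls.

### The job

The assay is done: clear away what is left standing in front of the racks. Stand the two larger reagent vials in the free holes of the rack with the big holes and the two little control vials in the free holes of the rack with the small holes, and lay the forceps flat in the steel instrument tray. Keep the vials upright, and leave the vial already in the middle of each rack where it is.

Things in the scene. Friction and masses are not known exactly. Their poses are not given: they have to be found in the camera images.
- vial_conj: Larger reagent vial, white body and red cap, 30 mm across and 62 mm tall: a plain round body up to 50 mm, above it the screw cap, 24 mm across. Loose. Origin: centre of its underside, z up along the vial.
- vial_subs: Larger reagent vial, brown body and green cap, 30 mm across and 62 mm tall: a plain round body up to 50 mm, above it the screw cap, 24 mm across. Loose. Origin: centre of its underside, z up along the vial.
- vial_pos: Little control vial, white body and red cap, 18 mm across and 40 mm tall: a plain round body up to 32 mm, above it the screw cap, 14 mm across. Loose. Origin: centre of its underside, z up along the vial.
- vial_neg: Little control vial, white body and blue cap, 18 mm across and 40 mm tall: a plain round body up to 32 mm, above it the screw cap, 14 mm across. Loose. Origin: centre of its underside, z up along the vial.
- forceps: Steel forceps lying flat, one rigid piece 125 mm long (its y axis), 14 mm wide at most (its x axis) and 9 mm high. Loose, about 25 g. Origin: underside, at mid-length, z up. Grip it across its x axis near the middle.
- reagent_rack: Fixed rack with big holes: aluminium base, grey deck on posts, 58 (x) by 156 mm (y), deck top 24 mm above the bench, corner nuts 26. Three round holes 42 mm across at y = +50, 0, -50 mm; a vial goes through the deck and stands on the base, 5 mm above the bench. vial_stop is in the middle hole; either larger vial may go in either outer hole. Origin: rack centre at bench height, z up.
- control_rack: Fixed rack with small holes, same make: 46 (x) by 132 mm (y), deck top 15 mm above the bench, corner nuts 17. Three round holes 29 mm across at y = +42, 0, -42 mm; a vial goes through the deck and stands on the base, 5 mm above the bench. vial_cal is in the middle hole; either little vial may go in either outer hole. Origin: rack centre at bench height, z up.
- instrument_tray: Shallow stainless instrument tray, fixed to the bench, empty: outside 84 mm (x) by 152 mm (y), inside 80 by 148 mm, floor 1.5 mm above the bench, rim 9 mm above the bench. The forceps fit only lengthwise, along its y axis (either way round). Origin: centre of the tray at bench height, z up.
- vial_stop: Brown vial with a yellow cap, 34 mm across and 70 mm tall, standing in the middle hole of the reagent rack, its top 75 mm above the bench; to be left there. Origin: centre of its underside.
- vial_cal: Little white vial with a violet cap, 18 mm across and 40 mm tall, standing in the middle hole of the control rack; to be left there. Origin: centre of its underside.

How it is judged:
By the outcome, as a careful person would: the job done as asked, in the order asked, and still so for the second after the job is handed in, with the robot touching nothing.
It also fails if it takes over 106 s, if anything falls off the work surface, if the arm or the gripper's body presses on something with over 40 N, if the wrist force passes 120 N, or if a joint passes its speed limit or range.

## Working session

There is one attempt and no reset: what is moved stays moved. The work goes in short steps, Python scripts to look and compute and a tool call to move; the robot and the scene stay as the last step left them, time stands still between calls to the robot, and variables do not carry over. Pictures are saved under pics/ and viewed, at most 14 in all, crops included, and the job is handed in when it is done.

Besides the shell and the picture viewer there is one more tool, called after ">>>" as name(argument=value, ...) on one line, values as JSON. step_arm: Moves the arm, as the interface text tells. Its arguments: {"type":"object","properties":{"steps":{"type":"array","items":{"type":"object","properties":{"x":{"type":"number","minimum":-1,"maximum":1},"y":{"type":"number","minimum":-1,"maximum":1},"z":{"type":"number","minimum":-1,"maximum":1},"rx":{"type":"number","minimum":-1,"maximum":1},"ry":{"type":"number","minimum":-1,"maximum":1},"rz":{"type":"number","minimum":-1,"maximum":1},"claw":{"type":"number"}}}},"squeeze":{"type":"number"}},"required":["steps"]}

```bash
mkdir -p pics
cat > h.py <<'E'
import numpy as np, cv2
from cell import robot, read_camera, camera_params, nets
from scipy.spatial.transform import Rotation as Ro
def cam(name):
    p=camera_params(name)
    if 'R' in p: R=np.array(p['R']).T; t=-R@np.array(p['t'])
    else:
        s=robot.observe(); T=np.array(p['hand_eye']); Rt=Ro.from_euler('xyz',s['tool_rot']).as_matrix()
        R=Rt@T[:3,:3]; t=Rt@T[:3,3]+np.array(s['tool_pos'])
    return p,R,t
def rays(p,px): # px Nx2 (row,col)
    px=np.atleast_2d(np.array(px,float)); u=(px[:,1]-p['cx'])/p['fx']; v=(px[:,0]-p['cy'])/p['fy']
    r=np.hypot(u,v); q=r.copy()
    for _ in range(20): q=r/(1+p['k1']*q*q)
    k=np.where(r>0,q/np.maximum(r,1e-9),1); return np.c_[u*k,v*k,np.ones(len(u))]
def cloud(c,d,region):
    p,R,t=c; px=np.argwhere(region&(d>0)); r=rays(p,px); return (r*d[px[:,0],px[:,1]][:,None])@R.T+t
def onplane(c,px,z):
    p,R,t=c; w=rays(p,px)@R.T; return t+w*((z-t[2])/w[:,2])[:,None]
E
cat > a.py <<'E'
from h import *
s=robot.observe(); print({k:np.round(v,3).tolist() for k,v in s.items()})
for n in ['scene','side','wrist']:
    c=cam(n); im,d=read_camera(n); cv2.imwrite(f'pics/{n}0.png',im); print(n,'cam at',c[2].round(3))
    for q in ['vial_conj','vial_subs','vial_pos','vial_neg','forceps','reagent_rack','control_rack','instrument_tray','vial_stop','vial_cal']:
        for m in nets.masks_of(n,q)[:2]:
            if m['conf']<.3: continue
            P=cloud(c,d,m['region'])
            if len(P)<5: continue
            zt=np.percentile(P[:,2],97); top=P[P[:,2]>zt-.006]
            print(' ',q,round(m['conf'],2),np.round(m['box']).tolist(),len(P),'med',np.median(P,0).round(3),'lo',np.percentile(P,2,0).round(3),'hi',np.percentile(P,98,0).round(3),'top',((top.min(0)+top.max(0))/2).round(3))
E
python3 a.py; python3 -c "
import cv2;a=[cv2.imread(f'pics/{n}0.png') for n in ('scene','side')]
cv2.imwrite('pics/a0.png',cv2.resize(cv2.vconcat(a),(400*2,600*2//1) if 0 else (400,600)))"
```

```text
{'time': 0.0, 'qpos': [1.066, 0.343, 1.525, -0.0, 1.275, -0.146], 'qvel': [0.0, 0.0, -0.001, 0.001, -0.0, -0.0], 'joint_efforts': [0.0, -43.124, -24.422, 0.072, 0.056, -0.0], 'tool_pos': [0.184, 0.491, 0.226], 'tool_rot': [-3.14, -0.0, 2.783], 'contact_force': [-0.379, 0.492, 0.575], 'torque': [-0.003, 0.02, -0.009], 'grip_force': 0.0, 'opening': 0.092}
scene cam at [-0.05  -0.4    0.516]
  vial_conj 0.63 [330.0, 259.0, 347.0, 291.0] 562 med [ 0.423 -0.233  0.039] lo [ 0.417 -0.245  0.004] hi [ 0.441 -0.218  0.063] top [ 0.432 -0.23   0.06 ]
  vial_subs 0.66 [189.0, 188.0, 204.0, 219.0] 389 med [0.45  0.106 0.035] lo [0.443 0.099 0.001] hi [0.478 0.144 0.063] top [0.457 0.113 0.06 ]
  vial_pos 0.44 [224.0, 221.0, 234.0, 239.0] 131 med [0.427 0.005 0.023] lo [ 0.423 -0.     0.004] hi [0.434 0.013 0.04 ] top [0.429 0.006 0.038]
  vial_neg 0.73 [289.0, 233.0, 298.0, 258.0] 178 med [ 0.454 -0.126  0.023] lo [ 0.45  -0.132  0.001] hi [ 0.464 -0.116  0.041] top [ 0.459 -0.124  0.038]
  forceps 0.47 [146.0, 189.0, 174.0, 213.0] 205 med [0.441 0.22  0.002] lo [ 0.424  0.17  -0.001] hi [0.463
[... 1983 characters left out ...]
.092  0.   ] hi [0.65  0.063 0.01 ] top [ 0.606 -0.073  0.039]
  control_rack 0.83 [263.0, 168.0, 289.0, 191.0] 294 med [0.617 0.189 0.014] lo [0.591 0.147 0.004] hi [0.65  0.279 0.018] top [0.621 0.213 0.015]
  instrument_tray 0.79 [256.0, 196.0, 298.0, 230.0] 1078 med [ 0.606 -0.016  0.002] lo [ 0.565 -0.093  0.   ] hi [0.647 0.063 0.01 ] top [ 0.605 -0.014  0.007]
  vial_stop 0.84 [293.0, 226.0, 314.0, 265.0] 518 med [ 0.627 -0.231  0.05 ] lo [ 0.612 -0.237  0.01 ] hi [ 0.643 -0.213  0.076] top [ 0.628 -0.22   0.073]
  vial_cal 0.44 [273.0, 166.0, 277.0, 180.0] 79 med [0.619 0.21  0.027] lo [0.613 0.204 0.002] hi [0.634 0.316 0.046] top [0.621 0.213 0.043]
wrist cam at [0.119 0.515 0.384]
```

View pics/scene0.png

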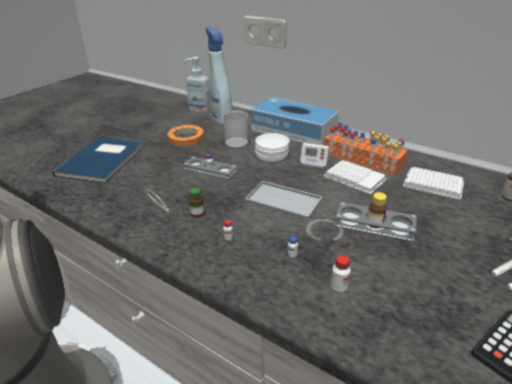

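View pics/side0.png

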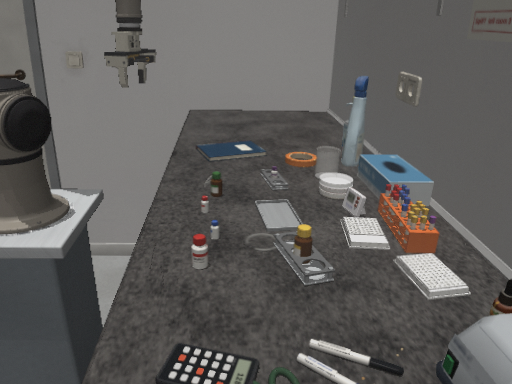

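The scene shows the four loose vials at scene pixels (341,273), (197,203), (228,230) and (293,246), and the forceps at (157,200). The racks are at (376,220) and (211,167) and the tray at (285,198). A flat ring lies by the big rack at (325,230). I'll move in now and measure with the wrist camera.

>>> step_arm(steps=[{"x":-0.515,"y":-0.363,"z":-0.045,"rz":1.0,"claw":0.1},{"x":-0.515,"y":-0.363,"z":-0.045,"rz":1.0,"claw":0.1},{"x":-0.515,"y":-0.363,"z":-0.045,"rz":1.0,"claw":0.1},{"x":-0.515,"y":-0.363,"z":-0.045,"rz":1.0,"claw":0.1},{"x":-0.515,"y":-0.363,"z":-0.045,"rz":1.0,"claw":0.1},{"x":-0.515,"y":-0.363,"z":-0.045,"rz":1.0,"claw":0.1},{"x":-0.515,"y":-0.363,"z":-0.045,"rz":1.0,"claw":0.1},{"x":-0.515,"y":-0.363,"z":-0.045,"rz":1.0,"claw":0.1},{"x":-0.515,"y":-0.363,"z":-0.045,"rz":1.0,"claw":0.1},{"x":-0.515,"y":-0.363,"z":-0.045,"rz":1.0,"claw":0.1},{"x":-0.515,"y":-0.363,"z":-0.045,"rz":1.0,"claw":0.1},{"x":-0.515,"y":-0.363,"z":-0.045,"rz":1.0,"claw":0.1}])

```text
$.steps[0]: bad value
```

```bash
cat > b.py <<'E'
import sys
from h import *
tag=sys.argv[1]; names=sys.argv[2].split(','); cams=sys.argv[3].split(',')
s=robot.observe(); print(round(s['time'],2),np.round(s['tool_pos'],4),np.round(s['tool_rot'],3))
for n in cams:
    c=cam(n); im,d=read_camera(n); cv2.imwrite(f'pics/{n}{tag}.png',im); np.savez(f'{n}{tag}.npz',d=d,R=c[1],t=c[2])
    for q in names:
        for m in nets.masks_of(n,q)[:1]:
            P=cloud(c,d,m['region'])
            if m['conf']<.3 or len(P)<5: continue
            if 'vial' in q:
                zt=np.percentile(P[:,2],97); T=P[abs(P[:,2]-zt)<.004]
            elif 'forceps' in q: T=P[(P[:,2]>.003)&(P[:,2]<.012)]
            else: T=P[(P[:,2]<.03)&(P[:,2]>{'instrument_tray':.005,'control_rack':.011,'reagent_rack':.019}[q])]
            if len(T)<4: continue
            rc=cv2.minAreaRect(T[:,:2].astype(np.float32)*1000)
            print(' ',n,q,round(m['conf'],2),np.round(m['box']).tolist(),len(T),'rect c',np.round(rc[0],1),'size',np.round(rc[1],1),'ang',round(rc[2],1),'z',np.percentile(T[:,2],[5,95]).round(4))
E
python3 b.py 1 vial_subs,vial_pos,vial_neg,forceps,control_rack,instrument_tray,vial_cal wrist; python3 b.py 1 reagent_rack,control_rack,instrument_tray,forceps scene,side
```

```text
1.65 [0.1843 0.4916 0.2268] [3.141 0.    2.783]
2.05 [0.1844 0.4916 0.2268] [3.141 0.    2.783]
  scene reagent_rack 0.73 [334.0, 204.0, 414.0, 242.0] 831 rect c [ 626.6 -219.1] size [ 62.2 156. ] ang 14.5 z [0.0206 0.0258]
  scene control_rack 0.88 [183.0, 157.0, 237.0, 177.0] 383 rect c [619.4 213.4] size [ 48.4 133.8] ang 10.6 z [0.012  0.0171]
  scene instrument_tray 0.65 [246.0, 181.0, 323.0, 222.0] 298 rect c [604.6 -14.8] size [ 87.5 154. ] ang 6.2 z [0.0052 0.0102]
  scene forceps 0.54 [148.0, 192.0, 170.0, 211.0] 60 rect c [437.3 208.2] size [81.9 14.3] ang 73.1 z [0.0037 0.0097]
  side reagent_rack 0.8 [274.0, 230.0, 331.0, 289.0] 721 rect c [ 628.5 -219.3] size [ 59.5 161.4] ang 14.5 z [0.0207 0.0256]
  side control_rack 0.59 [262.0, 170.0, 289.0, 192.0] 211 rect c [620.4 213.7] size [ 47.1 134.6] ang 10.5 z [0.012  0.0173]
  side instrument_tray 0.73 [258.0, 196.0, 304.0, 232.0] 206 rect c [606. -14.] size [ 85.3 157.7] ang 6.9 z [0.0052 0.0104]
  side forceps 0.65 [256.0, 196.0, 302.0, 229.0] 356 rect c [606.2 -14.1] size [ 85.3 157.8] ang 6.6 z [0.0031 0.01  ]
```

View pics/wrist1.png

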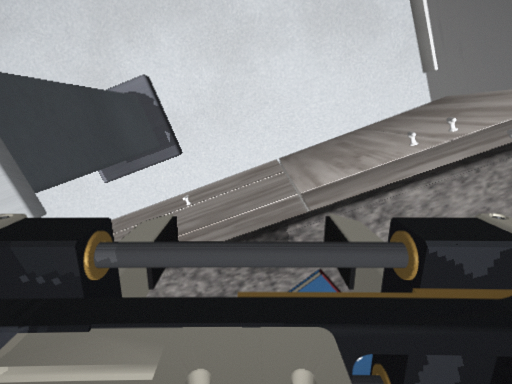

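>>> step_arm(steps=[{"x":-0.515,"y":-0.363,"z":-0.045,"rx":0,"ry":0,"rz":1.0,"claw":0.1},{"x":-0.515,"y":-0.363,"z":-0.045,"rx":0,"ry":0,"rz":1.0,"claw":0.1},{"x":-0.515,"y":-0.363,"z":-0.045,"rx":0,"ry":0,"rz":1.0,"claw":0.1},{"x":-0.515,"y":-0.363,"z":-0.045,"rx":0,"ry":0,"rz":1.0,"claw":0.1},{"x":-0.515,"y":-0.363,"z":-0.045,"rx":0,"ry":0,"rz":1.0,"claw":0.1},{"x":-0.515,"y":-0.363,"z":-0.045,"rx":0,"ry":0,"rz":1.0,"claw":0.1},{"x":-0.515,"y":-0.363,"z":-0.045,"rx":0,"ry":0,"rz":1.0,"claw":0.1},{"x":-0.515,"y":-0.363,"z":-0.045,"rx":0,"ry":0,"rz":1.0,"claw":0.1},{"x":-0.515,"y":-0.363,"z":-0.045,"rx":0,"ry":0,"rz":1.0,"claw":0.1},{"x":-0.515,"y":-0.363,"z":-0.045,"rx":0,"ry":0,"rz":1.0,"claw":0.1},{"x":-0.515,"y":-0.363,"z":-0.045,"rx":0,"ry":0,"rz":1.0,"claw":0.1},{"x":-0.515,"y":-0.363,"z":-0.045,"rx":0,"ry":0,"rz":1.0,"claw":0.1}])

```text
time: 3.55
tool_pos: [0.453, 0.097, 0.2609]
tool_rot: [3.14, 0.002, 1.994]
contact_force: [0.1, -0.2, 0.1]
opening: 0.0502
grip_force: 0.0
```

```bash
cat > m.py <<'E'
# m.py x y z yaw : shift/turn in tool axes and units
import sys
from h import *
v=list(map(float,sys.argv[1:5])); s=robot.observe()
R=Ro.from_euler('xyz',s['tool_rot']); d=R.inv().apply(np.array(v[:3])-s['tool_pos'])/.75
w=(R.inv()*Ro.from_euler('xyz',[np.pi,0,v[3]])).as_rotvec()/(np.pi/4)
print(round(s['time'],2),np.round(s['tool_pos'],4),np.round(s['tool_rot'],4),'->',d.round(4),w.round(3),'rows',round(np.linalg.norm(d)*750/41.7,1))
E
python3 b.py 2 vial_subs,vial_pos,forceps wrist; python3 m.py .433 -.231 .16 1.824
```

```text
3.55 [0.453  0.097  0.2609] [3.140e+00 2.000e-03 1.994e+00]
  wrist vial_subs 0.84 [252.0, 144.0, 268.0, 166.0] 219 rect c [458.5 114.4] size [21.5 20.7] ang 12.7 z [0.06   0.0631]
  wrist vial_pos 0.52 [210.0, 198.0, 226.0, 216.0] 60 rect c [432.6  10. ] size [11.8 12.2] ang 24.8 z [0.037  0.0408]
3.75 [0.45   0.1012 0.2603] [-3.1411e+00 -8.0000e-04  1.9963e+00] -> [-0.3942 -0.2034  0.1335] [-0.001 -0.001  0.219] rows 8.3
```

View pics/wrist2.png

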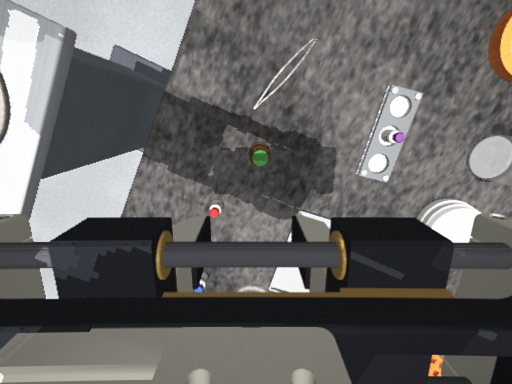

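The wrist view shows the green-capped vial at (260,156), the red little vial at (215,210) and the forceps from (256,107) to (316,40). The control rack's free holes are at (400,106) and (377,163).

>>> step_arm(steps=[{"x":-0.394,"y":-0.203,"z":0.133,"rx":0,"ry":0,"rz":0.219,"claw":0.1},{"x":-0.394,"y":-0.203,"z":0.133,"rx":0,"ry":0,"rz":0.219,"claw":0.1},{"x":-0.394,"y":-0.203,"z":0.133,"rx":0,"ry":0,"rz":0.219,"claw":0.1},{"x":-0.394,"y":-0.203,"z":0.133,"rx":0,"ry":0,"rz":0.219,"claw":0.1},{"x":-0.394,"y":-0.203,"z":0.133,"rx":0,"ry":0,"rz":0.219,"claw":0.1},{"x":-0.394,"y":-0.203,"z":0.133,"rx":0,"ry":0,"rz":0.219,"claw":0.1},{"x":-0.394,"y":-0.203,"z":0.133,"rx":0,"ry":0,"rz":0.219,"claw":0.1},{"x":-0.394,"y":-0.203,"z":0.133,"rx":0,"ry":0,"rz":0.219,"claw":0.1},{"x":-0.394,"y":-0.203,"z":0.133,"rx":0,"ry":0,"rz":0.219,"claw":0.1},{"x":-0.394,"y":-0.203,"z":0.133,"rx":0,"ry":0,"rz":0.219,"claw":0.1},{"x":-0.394,"y":-0.203,"z":0.133,"rx":0,"ry":0,"rz":0.219,"claw":0.1}])

```text
time: 4.67
tool_pos: [0.434, -0.2295, 0.1605]
tool_rot: [-3.141, -0.002, 1.825]
contact_force: [0.5, 0.7, 0.1]
opening: 0.0505
grip_force: 0.0
```

```bash
python3 -c "
from h import *
[read_camera('wrist') for _ in range(3)]"; python3 b.py 3 vial_conj,vial_neg,instrument_tray wrist; python3 m.py .434 -.231 .024 1.824
```

```text
4.82 [ 0.4346 -0.229   0.1613] [3.141 0.    1.828]
  wrist vial_conj 0.81 [239.0, 166.0, 264.0, 200.0] 388 rect c [ 434.3 -230.5] size [21.7 21.3] ang 14.8 z [0.0601 0.0628]
  wrist vial_neg 0.55 [291.0, 80.0, 310.0, 98.0] 156 rect c [ 459.6 -123.6] size [12.5 11.8] ang 14.2 z [0.0382 0.0409]
  wrist instrument_tray 0.6 [408.0, 0.0, 512.0, 99.0] 923 rect c [610.1 -49.5] size [86.2 84.2] ang 6.2 z [0.0055 0.0099]
5.02 [ 0.4344 -0.23    0.1612] [3.141e+00 4.000e-04 1.827e+00] -> [-0.0011 -0.001   0.1829] [0.001 0.001 0.004] rows 3.3
```

>>> step_arm(steps=[{"x":0,"y":0,"z":0.1,"rx":0,"ry":0,"rz":0,"claw":0.1},{"x":0,"y":0,"z":0.15,"rx":0,"ry":0,"rz":0,"claw":0.1},{"x":-0.001,"y":-0.001,"z":0.183,"rx":0,"ry":0,"rz":0,"claw":0.1},{"x":-0.001,"y":-0.001,"z":0.183,"rx":0,"ry":0,"rz":0,"claw":0.1},{"x":-0.001,"y":-0.001,"z":0.183,"rx":0,"ry":0,"rz":0,"claw":0.1},{"x":-0.001,"y":-0.001,"z":0.183,"rx":0,"ry":0,"rz":0,"claw":-0.6},{"x":-0.001,"y":-0.001,"z":0.183,"rx":0,"ry":0,"rz":0,"claw":-0.6},{"x":-0.001,"y":-0.001,"z":0.183,"rx":0,"ry":0,"rz":0,"claw":-0.6},{"x":-0.001,"y":-0.001,"z":0.183,"rx":0,"ry":0,"rz":0,"claw":-0.6},{"x":-0.001,"y":-0.001,"z":0.183,"rx":0,"ry":0,"rz":0,"claw":-0.6},{"x":-0.001,"y":-0.001,"z":0.183,"rx":0,"ry":0,"rz":0,"claw":-0.6}], squeeze=15)

```text
time: 5.93
tool_pos: [0.4346, -0.2325, 0.025]
tool_rot: [3.139, 0.003, 1.825]
contact_force: [0.6, 0.8, 6.5]
opening: 0.0289
grip_force: 15.0
```

```bash
python3 m.py .640 -.268 .085 1.824
```

```text
5.93 [ 0.4346 -0.2325  0.025 ] [3.1393e+00 2.5000e-03 1.8254e+00] -> [-0.115   0.2534 -0.0792] [0.003 0.003 0.002] rows 5.2
```

>>> step_arm(steps=[{"x":0,"y":0,"z":-0.04,"rx":0,"ry":0,"rz":0,"claw":-0.6},{"x":0,"y":0,"z":-0.08,"rx":0,"ry":0,"rz":0,"claw":-0.6},{"x":-0.02,"y":0.045,"z":-0.081,"rx":0,"ry":0,"rz":0,"claw":-0.6},{"x":-0.04,"y":0.09,"z":-0.081,"rx":0,"ry":0,"rz":0,"claw":-0.6},{"x":-0.06,"y":0.135,"z":-0.081,"rx":0,"ry":0,"rz":0,"claw":-0.6},{"x":-0.08,"y":0.18,"z":-0.081,"rx":0,"ry":0,"rz":0,"claw":-0.6},{"x":-0.1,"y":0.22,"z":-0.081,"rx":0,"ry":0,"rz":0,"claw":-0.6},{"x":-0.117,"y":0.253,"z":-0.081,"rx":0,"ry":0,"rz":0,"claw":-0.6},{"x":-0.117,"y":0.253,"z":-0.081,"rx":0,"ry":0,"rz":0,"claw":-0.6},{"x":-0.117,"y":0.253,"z":-0.081,"rx":0,"ry":0,"rz":0,"claw":-0.6}], squeeze=15)

```text
time: 6.77
tool_pos: [0.6397, -0.2688, 0.0836]
tool_rot: [-3.141, -0.0, 1.826]
contact_force: [0.6, -0.7, 0.8]
opening: 0.0297
grip_force: 15.0
```

```bash
python3 b.py 4 vial_conj,reagent_rack,vial_stop wrist,scene; python3 m.py .640 -.268 .030 1.824
```

```text
6.77 [ 0.6397 -0.2688  0.0836] [-3.141 -0.     1.826]
  wrist vial_conj 0.81 [228.0, 193.0, 278.0, 274.0] 375 rect c [ 638.6 -267.2] size [16.4 22.2] ang 10.6 z [0.1172 0.1209]
  wrist reagent_rack 0.95 [212.0, 28.0, 295.0, 218.0] 7357 rect c [ 626.7 -213.4] size [ 58.1 142.1] ang 14.5 z [0.0224 0.025 ]
  wrist vial_stop 0.6 [225.0, 116.0, 279.0, 167.0] 1351 rect c [ 628.4 -220.6] size [25.5 25.2] ang 60.6 z [0.0733 0.0757]
  scene reagent_rack 0.68 [334.0, 203.0, 413.0, 243.0] 806 rect c [ 627.2 -219.3] size [ 61.5 155.4] ang 14.1 z [0.021  0.0258]
  scene vial_stop 0.68 [368.0, 191.0, 390.0, 230.0] 88 rect c [ 627.1 -218.9] size [24.1 24. ] ang 54.7 z [0.0727 0.0766]
7.17 [ 0.6388 -0.2691  0.0848] [3.1413e+00 1.0000e-04 1.8250e+00] -> [0.001  0.0018 0.073 ] [0.    0.    0.001] rows 1.3
```

View pics/wrist4.png

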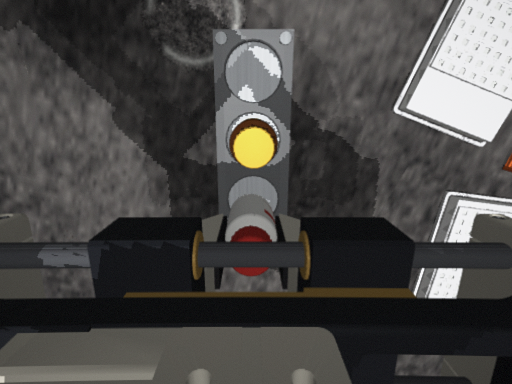

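The wrist view shows the vial (252,240) lined up over the near hole (253,195), with vial_stop at (253,147) untouched. Lower and release.

>>> step_arm(steps=[{"x":0.001,"y":0.001,"z":0.035,"rx":0,"ry":0,"rz":0,"claw":-0.6},{"x":0.001,"y":0.001,"z":0.06,"rx":0,"ry":0,"rz":0,"claw":-0.6},{"x":0.001,"y":0.001,"z":0.073,"rx":0,"ry":0,"rz":0,"claw":-0.6},{"x":0.001,"y":0.001,"z":0.073,"rx":0,"ry":0,"rz":0,"claw":-0.6},{"x":0.001,"y":0.001,"z":0.073,"rx":0,"ry":0,"rz":0,"claw":-0.6},{"x":0.001,"y":0.001,"z":0.073,"rx":0,"ry":0,"rz":0,"claw":0.1},{"x":0.001,"y":0.001,"z":0.073,"rx":0,"ry":0,"rz":0,"claw":0.1},{"x":0.001,"y":0.001,"z":0.073,"rx":0,"ry":0,"rz":0,"claw":0.1},{"x":0.001,"y":0.001,"z":0.073,"rx":0,"ry":0,"rz":0,"claw":0.1},{"x":0.001,"y":0.001,"z":0.03,"rx":0,"ry":0,"rz":0,"claw":0.1},{"x":0.001,"y":0.001,"z":-0.02,"rx":0,"ry":0,"rz":0,"claw":0.1},{"x":0.001,"y":0.001,"z":-0.1,"rx":0,"ry":0,"rz":0,"claw":0.1}])

```text
time: 8.17
tool_pos: [0.6388, -0.2676, 0.1405]
tool_rot: [-3.139, -0.003, 1.825]
contact_force: [0.8, -0.6, 0.4]
opening: 0.0505
grip_force: 0.0
```

```bash
python3 b.py 5 vial_conj,vial_stop,vial_subs scene,side; python3 m.py .458 .113 .16 1.824
```

```text
8.17 [ 0.6388 -0.2676  0.1405] [-3.139e+00 -3.000e-03  1.825e+00]
  scene vial_conj 0.83 [390.0, 201.0, 411.0, 227.0] 69 rect c [ 637.2 -265.9] size [20.4 21.1] ang 23.5 z [0.0651 0.0684]
  scene vial_stop 0.71 [186.0, 156.0, 235.0, 179.0] 343 rect c [619.9 211.9] size [ 50.9 131.4] ang 10.7 z [0.0135 0.0171]
  scene vial_subs 0.6 [189.0, 189.0, 202.0, 219.0] 56 rect c [457.5 113.5] size [19.9 20.7] ang 15.1 z [0.0603 0.0631]
  side vial_conj 0.91 [305.0, 238.0, 324.0, 273.0] 77 rect c [ 640.6 -267.1] size [21.8 19.1] ang 61.8 z [0.0642 0.0679]
  side vial_stop 0.87 [292.0, 226.0, 315.0, 256.0] 87 rect c [ 628.1 -221.2] size [25.  23.8] ang 20.5 z [0.0723 0.0763]
  side vial_subs 0.71 [208.0, 173.0, 223.0, 195.0] 19 rect c [460.4 109.7] size [14.5 15.8] ang 83.5 z [0.0601 0.0633]
8.57 [ 0.639  -0.2677  0.139 ] [-3.1393e+00 -2.2000e-03  1.8254e+00] -> [ 0.5521 -0.1058 -0.0265] [-0.003 -0.003  0.002] rows 10.1
```

>>> step_arm(steps=[{"x":0.552,"y":-0.106,"z":-0.026,"rx":0,"ry":0,"rz":0,"claw":0.1},{"x":0.552,"y":-0.106,"z":-0.026,"rx":0,"ry":0,"rz":0,"claw":0.1},{"x":0.552,"y":-0.106,"z":-0.026,"rx":0,"ry":0,"rz":0,"claw":0.1},{"x":0.552,"y":-0.106,"z":-0.026,"rx":0,"ry":0,"rz":0,"claw":0.1},{"x":0.552,"y":-0.106,"z":-0.026,"rx":0,"ry":0,"rz":0,"claw":0.1},{"x":0.552,"y":-0.106,"z":-0.026,"rx":0,"ry":0,"rz":0,"claw":0.1},{"x":0.552,"y":-0.106,"z":-0.026,"rx":0,"ry":0,"rz":0,"claw":0.1},{"x":0.552,"y":-0.106,"z":-0.026,"rx":0,"ry":0,"rz":0,"claw":0.1},{"x":0.552,"y":-0.106,"z":-0.026,"rx":0,"ry":0,"rz":0,"claw":0.1},{"x":0.552,"y":-0.106,"z":-0.026,"rx":0,"ry":0,"rz":0,"claw":0.1},{"x":0.552,"y":-0.106,"z":-0.026,"rx":0,"ry":0,"rz":0,"claw":0.1},{"x":0.552,"y":-0.106,"z":-0.026,"rx":0,"ry":0,"rz":0,"claw":0.1}])

```text
time: 9.57
tool_pos: [0.4571, 0.1145, 0.1599]
tool_rot: [-3.14, -0.0, 1.83]
contact_force: [0.6, -0.4, -0.1]
opening: 0.0507
grip_force: 0.0
```

```bash
python3 -c "
from h import *
[read_camera('wrist') for _ in range(3)]"; python3 b.py 6 vial_subs,forceps,vial_cal,control_rack wrist; python3 m.py .4585 .1138 .024 1.824
```

```text
9.72 [0.4591 0.1117 0.16  ] [-3.141  0.     1.825]
  wrist vial_subs 0.64 [240.0, 163.0, 266.0, 197.0] 397 rect c [458.5 114.5] size [21.5 21.2] ang 14.4 z [0.0602 0.0627]
  wrist forceps 0.55 [235.0, 25.0, 286.0, 122.0] 56 rect c [441.  219.4] size [102.6   8.9] ang 75.4 z [0.0062 0.0103]
  wrist vial_cal 0.57 [409.0, 113.0, 446.0, 136.0] 166 rect c [619.5 213.9] size [12.3 12.6] ang 41.7 z [0.042  0.0456]
  wrist control_rack 0.89 [383.0, 53.0, 459.0, 185.0] 3897 rect c [620.5 214.1] size [ 48.5 132.3] ang 10.1 z [0.0129 0.0165]
9.97 [0.459  0.1116 0.1601] [-3.1413e+00 -1.0000e-04  1.8235e+00] -> [0.0031 0.0002 0.1815] [-0.    -0.    -0.001] rows 3.3
```

>>> step_arm(steps=[{"x":0.003,"y":0,"z":0.1,"rx":0,"ry":0,"rz":0,"claw":0.1},{"x":0.003,"y":0,"z":0.15,"rx":0,"ry":0,"rz":0,"claw":0.1},{"x":0.003,"y":0,"z":0.181,"rx":0,"ry":0,"rz":0,"claw":0.1},{"x":0.003,"y":0,"z":0.181,"rx":0,"ry":0,"rz":0,"claw":0.1},{"x":0.003,"y":0,"z":0.181,"rx":0,"ry":0,"rz":0,"claw":0.1},{"x":0.003,"y":0,"z":0.181,"rx":0,"ry":0,"rz":0,"claw":-0.6},{"x":0.003,"y":0,"z":0.181,"rx":0,"ry":0,"rz":0,"claw":-0.6},{"x":0.003,"y":0,"z":0.181,"rx":0,"ry":0,"rz":0,"claw":-0.6},{"x":0.003,"y":0,"z":0.181,"rx":0,"ry":0,"rz":0,"claw":-0.6},{"x":0.003,"y":0,"z":0.181,"rx":0,"ry":0,"rz":0,"claw":-0.6},{"x":0.003,"y":0,"z":0.181,"rx":0,"ry":0,"rz":0,"claw":-0.6}], squeeze=15)

```text
time: 10.88
tool_pos: [0.4592, 0.1148, 0.0261]
tool_rot: [3.138, 0.001, 1.825]
contact_force: [-0.7, -0.8, 7.3]
opening: 0.0295
grip_force: 15.0
```

```bash
python3 m.py .6155 -.171 .085 1.824
```

```text
10.88 [0.4592 0.1148 0.0261] [3.1383e+00 6.0000e-04 1.8255e+00] -> [-0.4213  0.1059 -0.078 ] [0.004 0.001 0.002] rows 7.9
```

>>> step_arm(steps=[{"x":0,"y":0,"z":-0.04,"rx":0,"ry":0,"rz":0,"claw":-0.6},{"x":0,"y":0,"z":-0.08,"rx":0,"ry":0,"rz":0,"claw":-0.6},{"x":-0.05,"y":0.013,"z":-0.081,"rx":0,"ry":0,"rz":0,"claw":-0.6},{"x":-0.1,"y":0.026,"z":-0.081,"rx":0,"ry":0,"rz":0,"claw":-0.6},{"x":-0.15,"y":0.039,"z":-0.081,"rx":0,"ry":0,"rz":0,"claw":-0.6},{"x":-0.2,"y":0.052,"z":-0.081,"rx":0,"ry":0,"rz":0,"claw":-0.6},{"x":-0.25,"y":0.065,"z":-0.081,"rx":0,"ry":0,"rz":0,"claw":-0.6},{"x":-0.3,"y":0.078,"z":-0.081,"rx":0,"ry":0,"rz":0,"claw":-0.6},{"x":-0.35,"y":0.09,"z":-0.081,"rx":0,"ry":0,"rz":0,"claw":-0.6},{"x":-0.39,"y":0.1,"z":-0.081,"rx":0,"ry":0,"rz":0,"claw":-0.6},{"x":-0.42,"y":0.107,"z":-0.081,"rx":0,"ry":0,"rz":0,"claw":-0.6},{"x":-0.42,"y":0.107,"z":-0.081,"rx":0,"ry":0,"rz":0,"claw":-0.6}])

```text
time: 11.88
tool_pos: [0.6167, -0.1746, 0.0857]
tool_rot: [3.139, 0.003, 1.822]
contact_force: [-1.6, 0.2, -0.2]
opening: 0.0297
grip_force: 15.0
```

```bash
python3 -c "
from h import *
[read_camera('wrist') for _ in range(2)]"; python3 b.py 7 vial_subs scene,side,wrist; python3 m.py .6155 -.171 .030 1.824
```

```text
11.98 [ 0.6147 -0.1704  0.0852] [-3.141e+00 -1.000e-03  1.824e+00]
  scene vial_subs 0.51 [345.0, 184.0, 360.0, 200.0] 11 rect c [ 595.1 -180.8] size [11.3 34.1] ang 64.7 z [0.0927 0.0987]
  side vial_subs 0.68 [282.0, 191.0, 300.0, 224.0] 56 rect c [ 615.9 -169.9] size [22.6 18.6] ang 55.8 z [0.1179 0.1224]
  wrist vial_subs 0.77 [227.0, 198.0, 277.0, 279.0] 394 rect c [ 615.4 -168.5] size [17.8 22.2] ang 6.7 z [0.1185 0.122 ]
12.28 [ 0.6149 -0.1688  0.0857] [ 3.1415e+00 -2.0000e-04  1.8267e+00] -> [-0.003   0.0001  0.0743] [ 0.    -0.     0.003] rows 1.3
```

View pics/scene7.png

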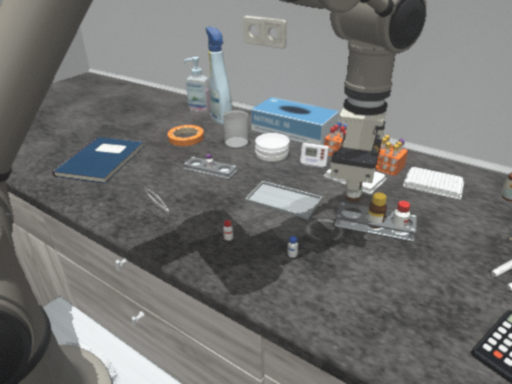

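The scene view shows the held vial above the left hole at (350,205), with the other vials at (378,208) and (403,212) standing in their holes. Lower it.

>>> step_arm(steps=[{"x":-0.002,"y":0,"z":0.035,"rx":0,"ry":0,"rz":0,"claw":-0.6},{"x":-0.002,"y":0,"z":0.06,"rx":0,"ry":0,"rz":0,"claw":-0.6},{"x":-0.002,"y":0,"z":0.073,"rx":0,"ry":0,"rz":0,"claw":-0.6},{"x":-0.002,"y":0,"z":0.073,"rx":0,"ry":0,"rz":0,"claw":-0.6},{"x":-0.002,"y":0,"z":0.073,"rx":0,"ry":0,"rz":0,"claw":-0.6},{"x":-0.002,"y":0,"z":0.073,"rx":0,"ry":0,"rz":0,"claw":0.1},{"x":-0.002,"y":0,"z":0.073,"rx":0,"ry":0,"rz":0,"claw":0.1},{"x":-0.002,"y":0,"z":0.073,"rx":0,"ry":0,"rz":0,"claw":0.1},{"x":-0.002,"y":0,"z":0.073,"rx":0,"ry":0,"rz":0,"claw":0.1},{"x":-0.002,"y":0,"z":0.03,"rx":0,"ry":0,"rz":0,"claw":0.1},{"x":-0.002,"y":0,"z":-0.02,"rx":0,"ry":0,"rz":0,"claw":0.1},{"x":-0.002,"y":0,"z":-0.1,"rx":0,"ry":0,"rz":0,"claw":0.1}])

```text
time: 13.28
tool_pos: [0.6144, -0.171, 0.142]
tool_rot: [-3.139, -0.002, 1.825]
contact_force: [0.1, -0.6, -0.4]
opening: 0.0506
grip_force: 0.0
```

```bash
python3 b.py 8 vial_subs,vial_conj,vial_stop scene,side; python3 m.py .459 -.124 .12 1.754
```

```text
13.28 [ 0.6144 -0.171   0.142 ] [-3.139e+00 -2.000e-03  1.825e+00]
  scene vial_subs 0.59 [345.0, 193.0, 359.0, 217.0] 49 rect c [ 610.6 -170.8] size [17.8 17.6] ang 39.5 z [0.065  0.0683]
  scene vial_conj 0.97 [392.0, 202.0, 409.0, 225.0] 69 rect c [ 636.5 -267.9] size [20.9 20.7] ang 65.0 z [0.0652 0.0688]
  scene vial_stop 0.89 [367.0, 193.0, 386.0, 224.0] 76 rect c [ 624.4 -219.8] size [22.6 22.5] ang 22.6 z [0.073  0.0766]
  side vial_subs 0.55 [282.0, 217.0, 301.0, 240.0] 54 rect c [ 614.4 -172.9] size [20.1 20.7] ang 25.7 z [0.0649 0.0684]
  side vial_conj 0.73 [304.0, 242.0, 323.0, 269.0] 71 rect c [ 639.7 -269.3] size [20.2 19.2] ang 53.0 z [0.0638 0.0682]
  side vial_stop 0.86 [293.0, 226.0, 313.0, 258.0] 78 rect c [ 626.5 -220.2] size [20.3 27.1] ang 23.0 z [0.0724 0.0761]
13.68 [ 0.6145 -0.1711  0.1403] [-3.1390e+00 -2.0000e-03  1.8253e+00] -> [ 0.1129 -0.1848  0.0277] [-0.003 -0.002  0.091] rows 3.9
```

>>> step_arm(steps=[{"x":0.113,"y":-0.185,"z":0.028,"rx":0,"ry":0,"rz":0.091,"claw":-0.1},{"x":0.113,"y":-0.185,"z":0.028,"rx":0,"ry":0,"rz":0.091,"claw":-0.1},{"x":0.113,"y":-0.185,"z":0.028,"rx":0,"ry":0,"rz":0.091,"claw":-0.1},{"x":0.113,"y":-0.185,"z":0.028,"rx":0,"ry":0,"rz":0.091,"claw":-0.1},{"x":0.113,"y":-0.185,"z":0.028,"rx":0,"ry":0,"rz":0.091,"claw":-0.1},{"x":0.113,"y":-0.185,"z":0.028,"rx":0,"ry":0,"rz":0.091,"claw":-0.1},{"x":0.113,"y":-0.185,"z":0.028,"rx":0,"ry":0,"rz":0.091,"claw":-0.1}])

```text
time: 14.27
tool_pos: [0.4605, -0.1247, 0.121]
tool_rot: [3.141, 0.0, 1.754]
contact_force: [-0.1, -0.2, 0.6]
opening: 0.0416
grip_force: 0.0
```

```bash
python3 -c "
from h import *
[read_camera('wrist') for _ in range(3)]"; python3 b.py 9 vial_neg,vial_pos,instrument_tray wrist; python3 m.py .4595 -.1238 .016 1.752
```

```text
14.42 [ 0.4612 -0.1249  0.1211] [3.140e+00 1.000e-03 1.754e+00]
  wrist vial_neg 0.66 [242.0, 176.0, 258.0, 200.0] 156 rect c [ 459.7 -122.4] size [11.9 12.2] ang 10.1 z [0.0379 0.0406]
  wrist vial_pos 0.81 [236.0, 16.0, 259.0, 44.0] 236 rect c [433.    8.4] size [12.1 12. ] ang 38.4 z [0.038  0.0409]
  wrist instrument_tray 0.62 [365.0, 2.0, 497.0, 183.0] 2096 rect c [606.3 -14.8] size [ 86.8 153.5] ang 6.1 z [0.0056 0.0097]
14.62 [ 0.4603 -0.1245  0.1209] [ 3.1414 -0.      1.754 ] -> [ 0.0011 -0.001   0.1399] [ 0.    -0.     0.003] rows 2.5
```

>>> step_arm(steps=[{"x":0.002,"y":-0.001,"z":0.05,"rx":0,"ry":0,"rz":0,"claw":-0.1},{"x":0.002,"y":-0.001,"z":0.1,"rx":0,"ry":0,"rz":0,"claw":-0.1},{"x":0.002,"y":-0.001,"z":0.14,"rx":0,"ry":0,"rz":0,"claw":-0.1},{"x":0.002,"y":-0.001,"z":0.14,"rx":0,"ry":0,"rz":0,"claw":-0.1},{"x":0.002,"y":-0.001,"z":0.14,"rx":0,"ry":0,"rz":0,"claw":-0.1},{"x":0.002,"y":-0.001,"z":0.14,"rx":0,"ry":0,"rz":0,"claw":-0.8},{"x":0.002,"y":-0.001,"z":0.14,"rx":0,"ry":0,"rz":0,"claw":-0.8},{"x":0.002,"y":-0.001,"z":0.14,"rx":0,"ry":0,"rz":0,"claw":-0.8},{"x":0.002,"y":-0.001,"z":0.14,"rx":0,"ry":0,"rz":0,"claw":-0.8},{"x":0.002,"y":-0.001,"z":0.14,"rx":0,"ry":0,"rz":0,"claw":-0.8},{"x":0.002,"y":-0.001,"z":0.14,"rx":0,"ry":0,"rz":0,"claw":-0.8}], squeeze=12)

```text
time: 15.53
tool_pos: [0.4597, -0.1233, 0.0172]
tool_rot: [3.139, 0.001, 1.754]
contact_force: [-0.1, 0.2, 8.2]
opening: 0.0171
grip_force: 12.0
```

```bash
python3 m.py .6275 .1725 .09 1.752
```

```text
15.53 [ 0.4597 -0.1233  0.0172] [3.1393e+00 1.4000e-03 1.7539e+00] -> [ 0.3469  0.2921 -0.0969] [0.003 0.002 0.002] rows 8.3
```

>>> step_arm(steps=[{"x":0,"y":0,"z":-0.04,"rx":0,"ry":0,"rz":0,"claw":-0.8},{"x":0,"y":0,"z":-0.08,"rx":0,"ry":0,"rz":0,"claw":-0.8},{"x":0.04,"y":0.034,"z":-0.098,"rx":0,"ry":0,"rz":0,"claw":-0.8},{"x":0.08,"y":0.067,"z":-0.098,"rx":0,"ry":0,"rz":0,"claw":-0.8},{"x":0.12,"y":0.101,"z":-0.098,"rx":0,"ry":0,"rz":0,"claw":-0.8},{"x":0.16,"y":0.135,"z":-0.098,"rx":0,"ry":0,"rz":0,"claw":-0.8},{"x":0.2,"y":0.168,"z":-0.098,"rx":0,"ry":0,"rz":0,"claw":-0.8},{"x":0.24,"y":0.202,"z":-0.098,"rx":0,"ry":0,"rz":0,"claw":-0.8},{"x":0.28,"y":0.236,"z":-0.098,"rx":0,"ry":0,"rz":0,"claw":-0.8},{"x":0.32,"y":0.27,"z":-0.098,"rx":0,"ry":0,"rz":0,"claw":-0.8},{"x":0.347,"y":0.292,"z":-0.098,"rx":0,"ry":0,"rz":0,"claw":-0.8},{"x":0.347,"y":0.292,"z":-0.098,"rx":0,"ry":0,"rz":0,"claw":-0.8}])

```text
time: 16.53
tool_pos: [0.6282, 0.1777, 0.0895]
tool_rot: [3.139, -0.001, 1.758]
contact_force: [-1.3, -0.6, 0.4]
opening: 0.0176
grip_force: 12.0
```

```bash
python3 -c "
from h import *
[read_camera('wrist') for _ in range(3)]"; python3 b.py 10 vial_neg,control_rack,vial_cal wrist; python3 m.py .6278 .1724 .022 1.752
```

```text
16.68 [0.626  0.1724 0.0892] [-3.14   0.     1.754]
  wrist vial_neg 0.96 [237.0, 210.0, 265.0, 241.0] 161 rect c [624.8 177. ] size [12.8  5.4] ang 13.3 z [0.1081 0.1119]
  wrist vial_cal 0.57 [244.0, 136.0, 265.0, 160.0] 236 rect c [620.7 214.4] size [12.1 13.2] ang 74.6 z [0.0431 0.0455]
16.88 [0.6264 0.1715 0.0898] [-3.1413e+00  1.0000e-04  1.7523e+00] -> [0.0009 0.002  0.0904] [-0.  0.  0.] rows 1.6
```

View pics/wrist10.png

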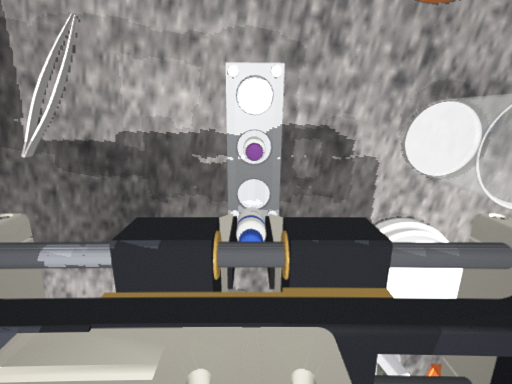

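```bash
python3 -c "
from h import *
z=np.load('wrist10.npz'); c=(camera_params('wrist'),z['R'],z['t'])
print(onplane(c,[[95,254.5],[193,254]],.015).round(4)); 
for q in ([25,75],[155,25]): print(onplane(c,[q[::-1] if 0 else [q[0] if 0 else q[0],q[1]]],.004).round(4))
print(onplane(c,[[15,73],[155,24]],.004).round(4))"
```

```text
[[0.6136 0.2556 0.015 ]
 [0.6284 0.1748 0.015 ]]
[[0.4658 0.281  0.004 ]]
[[0.424  0.1693 0.004 ]]
[[0.4643 0.2877 0.004 ]
 [0.4232 0.1692 0.004 ]]
```

The wrist view shows the little vial (250,235) in line with the near hole (254,193), and vial_cal at (254,150). Lower and release.

>>> step_arm(steps=[{"x":0.001,"y":0.002,"z":0.04,"rx":0,"ry":0,"rz":0,"claw":-0.8},{"x":0.001,"y":0.002,"z":0.07,"rx":0,"ry":0,"rz":0,"claw":-0.8},{"x":0.001,"y":0.002,"z":0.09,"rx":0,"ry":0,"rz":0,"claw":-0.8},{"x":0.001,"y":0.002,"z":0.09,"rx":0,"ry":0,"rz":0,"claw":-0.8},{"x":0.001,"y":0.002,"z":0.09,"rx":0,"ry":0,"rz":0,"claw":-0.8},{"x":0.001,"y":0.002,"z":0.09,"rx":0,"ry":0,"rz":0,"claw":-0.1},{"x":0.001,"y":0.002,"z":0.09,"rx":0,"ry":0,"rz":0,"claw":-0.1},{"x":0.001,"y":0.002,"z":0.09,"rx":0,"ry":0,"rz":0,"claw":-0.1},{"x":0.001,"y":0.002,"z":0.09,"rx":0,"ry":0,"rz":0,"claw":-0.1},{"x":0.001,"y":0.002,"z":0.05,"rx":0,"ry":0,"rz":0,"claw":-0.1},{"x":0.001,"y":0.002,"z":0,"rx":0,"ry":0,"rz":0,"claw":-0.1},{"x":0.001,"y":0.002,"z":-0.05,"rx":0,"ry":0,"rz":0,"claw":-0.1}])

```text
time: 17.88
tool_pos: [0.6273, 0.1738, 0.1278]
tool_rot: [-3.139, -0.0, 1.754]
contact_force: [1.0, 0.1, 0.3]
opening: 0.0412
grip_force: 0.0
```

```bash
python3 b.py 11 vial_neg,vial_cal scene,side; python3 m.py .4328 .0078 .12 1.752
```

```text
17.88 [0.6273 0.1738 0.1278] [-3.139 -0.     1.754]
  scene vial_cal 0.6 [246.0, 181.0, 320.0, 222.0] 285 rect c [605.4 -14.5] size [ 88.3 154.2] ang 6.9 z [0.0058 0.0104]
  side vial_neg 0.52 [276.0, 170.0, 282.0, 184.0] 12 rect c [628.  172.1] size [11.8  8.1] ang 17.4 z [0.0418 0.0463]
  side vial_cal 0.56 [270.0, 165.0, 277.0, 178.0] 9 rect c [621.4 212.9] size [13.1  9. ] ang 70.3 z [0.0427 0.0458]
18.18 [0.6272 0.1738 0.1261] [-3.1396e+00 -1.0000e-04  1.7540e+00] -> [-0.1703 -0.2952  0.0086] [-0.002 -0.     0.003] rows 6.1
```

Placed (top at 45 mm). Now vial_pos.

>>> step_arm(steps=[{"x":-0.17,"y":-0.295,"z":0.009,"rx":0,"ry":0,"rz":0,"claw":-0.1},{"x":-0.17,"y":-0.295,"z":0.009,"rx":0,"ry":0,"rz":0,"claw":-0.1},{"x":-0.17,"y":-0.295,"z":0.009,"rx":0,"ry":0,"rz":0,"claw":-0.1},{"x":-0.17,"y":-0.295,"z":0.009,"rx":0,"ry":0,"rz":0,"claw":-0.1},{"x":-0.17,"y":-0.295,"z":0.009,"rx":0,"ry":0,"rz":0,"claw":-0.1},{"x":-0.17,"y":-0.295,"z":0.009,"rx":0,"ry":0,"rz":0,"claw":-0.1},{"x":-0.17,"y":-0.295,"z":0.009,"rx":0,"ry":0,"rz":0,"claw":-0.1},{"x":-0.17,"y":-0.295,"z":0.009,"rx":0,"ry":0,"rz":0,"claw":-0.1},{"x":-0.17,"y":-0.295,"z":0.009,"rx":0,"ry":0,"rz":0,"claw":-0.1}])

```text
time: 18.93
tool_pos: [0.434, 0.0081, 0.12]
tool_rot: [-3.141, -0.0, 1.753]
contact_force: [0.9, 0.2, 0.7]
opening: 0.0415
grip_force: 0.0
```

```bash
python3 -c "
from h import *
[read_camera('wrist') for _ in range(3)]"; python3 b.py 12 vial_pos,forceps wrist; python3 m.py .4328 .0078 .016 1.752
```

```text
19.08 [0.4347 0.0088 0.12  ] [ 3.141 -0.     1.755]
  wrist vial_pos 0.65 [240.0, 173.0, 259.0, 198.0] 154 rect c [432.4   9.4] size [12.6 12. ] ang 69.3 z [0.0378 0.0404]
  wrist forceps 0.51 [272.0, 0.0, 278.0, 12.0] 33 rect c [426.4 171.9] size [7.4 2.9] ang 70.0 z [0.0034 0.0097]
19.23 [0.4343 0.0088 0.1201] [-3.1415e+00 -2.0000e-04  1.7552e+00] -> [-0.0009 -0.0022  0.1387] [-0.    -0.     0.004] rows 2.5
```

>>> step_arm(steps=[{"x":0,"y":-0.002,"z":0.05,"rx":0,"ry":0,"rz":0,"claw":-0.1},{"x":0,"y":-0.002,"z":0.1,"rx":0,"ry":0,"rz":0,"claw":-0.1},{"x":0,"y":-0.002,"z":0.139,"rx":0,"ry":0,"rz":0,"claw":-0.1},{"x":0,"y":-0.002,"z":0.139,"rx":0,"ry":0,"rz":0,"claw":-0.1},{"x":0,"y":-0.002,"z":0.139,"rx":0,"ry":0,"rz":0,"claw":-0.1},{"x":0,"y":-0.002,"z":0.139,"rx":0,"ry":0,"rz":0,"claw":-0.8},{"x":0,"y":-0.002,"z":0.139,"rx":0,"ry":0,"rz":0,"claw":-0.8},{"x":0,"y":-0.002,"z":0.139,"rx":0,"ry":0,"rz":0,"claw":-0.8},{"x":0,"y":-0.002,"z":0.139,"rx":0,"ry":0,"rz":0,"claw":-0.8},{"x":0,"y":-0.002,"z":0.139,"rx":0,"ry":0,"rz":0,"claw":-0.8},{"x":0,"y":-0.002,"z":0.139,"rx":0,"ry":0,"rz":0,"claw":-0.8}], squeeze=12)

```text
time: 20.15
tool_pos: [0.4332, 0.0078, 0.0172]
tool_rot: [3.139, 0.001, 1.754]
contact_force: [-0.8, 0.1, 9.1]
opening: 0.0174
grip_force: 12.0
```

```bash
python3 m.py .6128 .2550 .09 1.752
```

```text
20.15 [0.4332 0.0078 0.0172] [3.1391e+00 8.0000e-04 1.7539e+00] -> [ 0.2804  0.2958 -0.0966] [0.003 0.001 0.002] rows 7.5
```

>>> step_arm(steps=[{"x":0,"y":0,"z":-0.04,"rx":0,"ry":0,"rz":0,"claw":-0.8},{"x":0,"y":0,"z":-0.08,"rx":0,"ry":0,"rz":0,"claw":-0.8},{"x":0.035,"y":0.037,"z":-0.097,"rx":0,"ry":0,"rz":0,"claw":-0.8},{"x":0.07,"y":0.074,"z":-0.097,"rx":0,"ry":0,"rz":0,"claw":-0.8},{"x":0.105,"y":0.111,"z":-0.097,"rx":0,"ry":0,"rz":0,"claw":-0.8},{"x":0.14,"y":0.148,"z":-0.097,"rx":0,"ry":0,"rz":0,"claw":-0.8},{"x":0.175,"y":0.185,"z":-0.097,"rx":0,"ry":0,"rz":0,"claw":-0.8},{"x":0.21,"y":0.222,"z":-0.097,"rx":0,"ry":0,"rz":0,"claw":-0.8},{"x":0.245,"y":0.259,"z":-0.097,"rx":0,"ry":0,"rz":0,"claw":-0.8},{"x":0.28,"y":0.296,"z":-0.097,"rx":0,"ry":0,"rz":0,"claw":-0.8},{"x":0.28,"y":0.296,"z":-0.097,"rx":0,"ry":0,"rz":0,"claw":-0.8},{"x":0.28,"y":0.296,"z":-0.097,"rx":0,"ry":0,"rz":0,"claw":-0.8}])

```text
time: 21.15
tool_pos: [0.6124, 0.2563, 0.0881]
tool_rot: [-3.141, 0.0, 1.756]
contact_force: [-0.5, -0.5, -0.7]
opening: 0.0172
grip_force: 12.0
```

```bash
python3 -c "
from h import *
[read_camera('wrist') for _ in range(2)]"; python3 b.py 13 vial_pos wrist,side; python3 m.py .6129 .2552 .022 1.752
```

```text
21.25 [0.6115 0.2543 0.0885] [-3.14   0.     1.754]
  wrist vial_pos 0.71 [238.0, 204.0, 269.0, 239.0] 186 rect c [610.3 259.3] size [12.8  5.8] ang 13.4 z [0.1077 0.1114]
  side vial_pos 0.67 [203.0, 171.0, 218.0, 185.0] 27 rect c [442.7 215.5] size [89.6 14. ] ang 74.7 z [0.0064 0.0101]
21.45 [0.612  0.2538 0.0893] [3.1415 0.     1.7527] -> [0.0017 0.0015 0.0898] [0.    0.    0.001] rows 1.6
```

View pics/wrist13.png

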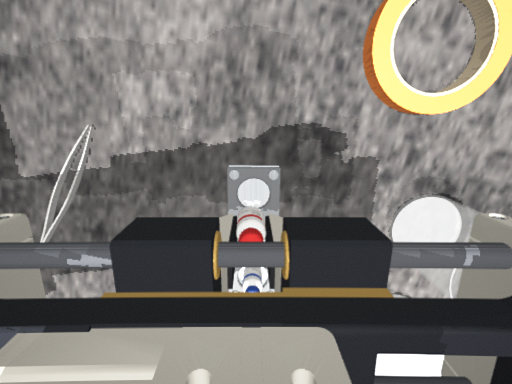

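The vial (250,232) is in line with the far hole (254,192), the same geometry as the last placing. Lower and release.

>>> step_arm(steps=[{"x":0.001,"y":0.001,"z":0.04,"rx":0,"ry":0,"rz":0,"claw":-0.8},{"x":0.001,"y":0.001,"z":0.07,"rx":0,"ry":0,"rz":0,"claw":-0.8},{"x":0.001,"y":0.001,"z":0.09,"rx":0,"ry":0,"rz":0,"claw":-0.8},{"x":0.001,"y":0.001,"z":0.09,"rx":0,"ry":0,"rz":0,"claw":-0.8},{"x":0.001,"y":0.001,"z":0.09,"rx":0,"ry":0,"rz":0,"claw":-0.8},{"x":0.001,"y":0.001,"z":0.09,"rx":0,"ry":0,"rz":0,"claw":-0.1},{"x":0.001,"y":0.001,"z":0.09,"rx":0,"ry":0,"rz":0,"claw":-0.1},{"x":0.001,"y":0.001,"z":0.09,"rx":0,"ry":0,"rz":0,"claw":-0.1},{"x":0.001,"y":0.001,"z":0.09,"rx":0,"ry":0,"rz":0,"claw":-0.1},{"x":0.001,"y":0.001,"z":0.05,"rx":0,"ry":0,"rz":0,"claw":-0.1},{"x":0.001,"y":0.001,"z":0,"rx":0,"ry":0,"rz":0,"claw":-0.1},{"x":0.001,"y":0.001,"z":-0.05,"rx":0,"ry":0,"rz":0,"claw":-0.1}])

```text
time: 22.45
tool_pos: [0.6122, 0.2555, 0.127]
tool_rot: [-3.139, 0.0, 1.754]
contact_force: [1.2, 1.2, 0.3]
opening: 0.041
grip_force: 0.0
```

```bash
python3 b.py 14 vial_neg,vial_cal,vial_pos,forceps scene,side; python3 m.py .442 .19 .12 1.31
```

```text
22.45 [0.6122 0.2555 0.127 ] [-3.139  0.     1.754]
  scene vial_cal 0.62 [206.0, 150.0, 216.0, 168.0] 14 rect c [618.5 211.6] size [ 8.2 11. ] ang 53.8 z [0.0427 0.0469]
  scene forceps 0.64 [148.0, 188.0, 172.0, 210.0] 79 rect c [440.  218.6] size [102.6  14.4] ang 70.4 z [0.0033 0.0098]
22.95 [0.6123 0.2555 0.1249] [-3.1392e+00  2.0000e-04  1.7539e+00] -> [-0.0445 -0.2392  0.0071] [-0.003  0.001  0.565] rows 4.4
```

```bash
python3 m.py .443 .215 .14 1.239
```

```text
22.95 [0.6123 0.2555 0.1249] [-3.1392e+00  2.0000e-04  1.7539e+00] -> [-0.012  -0.2318 -0.0196] [-0.003  0.001  0.656] rows 4.2
```

>>> step_arm(steps=[{"x":-0.012,"y":-0.232,"z":-0.02,"rx":0,"ry":0,"rz":0.656,"claw":-0.1},{"x":-0.012,"y":-0.232,"z":-0.02,"rx":0,"ry":0,"rz":0.656,"claw":-0.1},{"x":-0.012,"y":-0.232,"z":-0.02,"rx":0,"ry":0,"rz":0.656,"claw":-0.1},{"x":-0.012,"y":-0.232,"z":-0.02,"rx":0,"ry":0,"rz":0.656,"claw":-0.1},{"x":-0.012,"y":-0.232,"z":-0.02,"rx":0,"ry":0,"rz":0.656,"claw":-0.1},{"x":-0.012,"y":-0.232,"z":-0.02,"rx":0,"ry":0,"rz":0.656,"claw":-0.1},{"x":-0.012,"y":-0.232,"z":-0.02,"rx":0,"ry":0,"rz":0.656,"claw":-0.1},{"x":-0.012,"y":-0.232,"z":-0.02,"rx":0,"ry":0,"rz":0.656,"claw":-0.1}])

```text
time: 23.62
tool_pos: [0.4452, 0.2155, 0.1414]
tool_rot: [3.14, -0.001, 1.24]
contact_force: [0.6, 0.8, 0.2]
opening: 0.0417
grip_force: 0.0
```

```bash
python3 -c "
from h import *
[read_camera('wrist') for _ in range(4)]"; python3 b.py 15 forceps,vial_pos,vial_neg,vial_cal wrist,scene,side; python3 m.py .443 .225 .003 1.239
```

```text
23.82 [0.4444 0.2153 0.1409] [-3.141  0.     1.239]
  wrist forceps 0.49 [242.0, 172.0, 241.0, 178.0] 6 rect c [436.8 223.6] size [3.7 1. ] ang 71.7 z [0.0046 0.0094]
  wrist vial_pos 0.62 [387.0, 78.0, 428.0, 95.0] 194 rect c [612.  256.4] size [12.4 12.2] ang 25.4 z [0.0424 0.0459]
  wrist vial_neg 0.87 [416.0, 156.0, 454.0, 176.0] 184 rect c [626.3 174.1] size [13.2 13.1] ang 33.3 z [0.0417 0.0455]
  wrist vial_cal 0.78 [403.0, 115.0, 442.0, 138.0] 190 rect c [619.5 214.5] size [12.3 12.6] ang 24.1 z [0.0422 0.0455]
  scene vial_neg 0.62 [221.0, 155.0, 228.0, 170.0] 16 rect c [626.2 172.5] size [11.1 11.2] ang 19.9 z [0.0411 0.0459]
  scene vial_cal 0.5 [206.0, 150.0, 214.0, 168.0] 11 rect c [619.1 212.4] size [10.3 10. ] ang 65.3 z [0.0422 0.0456]
  side forceps 0.62 [201.0, 173.0, 220.0, 185.0] 65 rect c [443.6 223.6] size [114.3  14.7] ang 71.2 z [0.0039 0.0097]
  side vial_pos 0.56 [273.0, 171.0, 281.0, 186.0] 11 rect c [628.4 170.9] size [10.8  9.3] ang 64.1 z [0.0417 0.046 ]
  side vial_neg 0.59 [273.0, 171.0, 280.0, 183.0] 10 rect c [627.8 170.4] size [9.6 9.4] ang 57.5 z [0.0417 0.046 ]
24.57 [0.4434 0.2152 0.1413] [ 3.1415e+00 -1.0000e-04  1.2387e+00] -> [ 0.0122 -0.0048  0.1845] [ 0. -0. -0.] rows 3.3
```

View pics/wrist15.png

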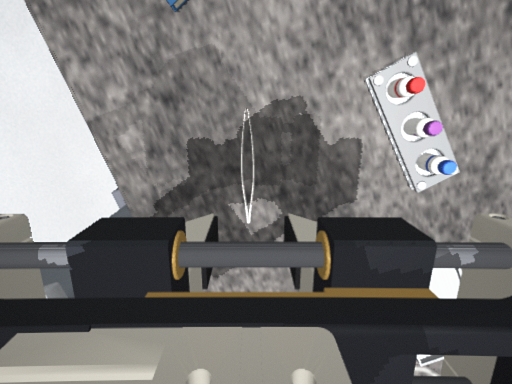

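The wrist view shows three vials standing in the control rack. The forceps run from (247,110) to (249,222), parallel to the pads.

```bash
python3 -c "
from h import *
z=np.load('wrist15.npz'); c=(camera_params('wrist'),z['R'],z['t'])
P=onplane(c,[[110,247],[222,248.5]],.006); print(P.round(4),P.mean(0).round(4),np.degrees(np.arctan2(*(P[0]-P[1])[[1,0]])))
d=z['d']; m=np.zeros_like(d,bool); m[105:226,230:265]=1
Q=cloud(c,d,m); Q=Q[(Q[:,2]>.0045)&(Q[:,2]<.012)]; print(len(Q),cv2.minAreaRect(Q[:,:2].astype(np.float32)*1000))
C=Q[:,:2].mean(0);print(C)"; python3 m.py .4435 .2265 .003 1.239
```

```text
[[0.465  0.2858 0.006 ]
 [0.4257 0.1683 0.006 ]] [0.4454 0.2271 0.006 ] 71.4978367368487
222 ((443.98406982421875, 225.79922485351562), (119.2901382446289, 13.147599220275879), 71.00930786132812)
[0.4424554  0.22124426]
24.57 [0.4434 0.2152 0.1413] [ 3.1415e+00 -1.0000e-04  1.2387e+00] -> [ 0.0143 -0.0049  0.1845] [ 0. -0. -0.] rows 3.3
```

>>> step_arm(steps=[{"x":0.015,"y":-0.004,"z":0.05,"rx":0,"ry":0,"rz":0,"claw":-0.1},{"x":0.015,"y":-0.004,"z":0.1,"rx":0,"ry":0,"rz":0,"claw":-0.1},{"x":0.015,"y":-0.004,"z":0.145,"rx":0,"ry":0,"rz":0,"claw":-0.1},{"x":0.015,"y":-0.004,"z":0.17,"rx":0,"ry":0,"rz":0,"claw":-0.1},{"x":0.015,"y":-0.004,"z":0.184,"rx":0,"ry":0,"rz":0,"claw":-0.1},{"x":0.015,"y":-0.004,"z":0.184,"rx":0,"ry":0,"rz":0,"claw":-0.1},{"x":0.015,"y":-0.004,"z":0.184,"rx":0,"ry":0,"rz":0,"claw":-1},{"x":0.015,"y":-0.004,"z":0.184,"rx":0,"ry":0,"rz":0,"claw":-1},{"x":0.015,"y":-0.004,"z":0.184,"rx":0,"ry":0,"rz":0,"claw":-1},{"x":0.015,"y":-0.004,"z":0.184,"rx":0,"ry":0,"rz":0,"claw":-1},{"x":0.015,"y":-0.004,"z":0.184,"rx":0,"ry":0,"rz":0,"claw":-1},{"x":0.015,"y":-0.004,"z":0.184,"rx":0,"ry":0,"rz":0,"claw":-1}], squeeze=15)

```text
time: 25.57
tool_pos: [0.4447, 0.2269, 0.0039]
tool_rot: [3.141, -0.001, 1.239]
contact_force: [-0.3, 0.2, 4.0]
opening: 0.0125
grip_force: 15.0
```

```bash
python3 m.py .4445 .2265 .103 1.684; python3 m.py .6055 -.0145 .06 1.682
```

```text
25.57 [0.4447 0.2269 0.0039] [ 3.1406e+00 -8.0000e-04  1.2387e+00] -> [-5.000e-04  1.000e-04 -1.321e-01] [ 0.001 -0.001 -0.567] rows 2.4
25.57 [0.4447 0.2269 0.0039] [ 3.1406e+00 -8.0000e-04  1.2387e+00] -> [-0.2343  0.3077 -0.0747] [ 0.001 -0.001 -0.564] rows 7.1
```

>>> step_arm(steps=[{"x":0,"y":0,"z":-0.04,"rx":0,"ry":0,"rz":0,"claw":-1},{"x":0,"y":0,"z":-0.09,"rx":0,"ry":0,"rz":0,"claw":-1},{"x":-0.03,"y":0.04,"z":-0.09,"rx":0,"ry":0,"rz":-0.08,"claw":-1},{"x":-0.06,"y":0.08,"z":-0.09,"rx":0,"ry":0,"rz":-0.16,"claw":-1},{"x":-0.09,"y":0.12,"z":-0.09,"rx":0,"ry":0,"rz":-0.24,"claw":-1},{"x":-0.12,"y":0.16,"z":-0.09,"rx":0,"ry":0,"rz":-0.32,"claw":-1},{"x":-0.15,"y":0.2,"z":-0.09,"rx":0,"ry":0,"rz":-0.4,"claw":-1},{"x":-0.18,"y":0.24,"z":-0.09,"rx":0,"ry":0,"rz":-0.48,"claw":-1},{"x":-0.21,"y":0.28,"z":-0.09,"rx":0,"ry":0,"rz":-0.55,"claw":-1},{"x":-0.234,"y":0.308,"z":-0.09,"rx":0,"ry":0,"rz":-0.564,"claw":-1},{"x":-0.234,"y":0.308,"z":-0.09,"rx":0,"ry":0,"rz":-0.564,"claw":-1},{"x":-0.234,"y":0.308,"z":-0.09,"rx":0,"ry":0,"rz":-0.564,"claw":-1}])

```text
time: 26.57
tool_pos: [0.6056, -0.0158, 0.0704]
tool_rot: [-3.141, -0.0, 1.679]
contact_force: [-0.4, 0.4, -0.9]
opening: 0.0127
grip_force: 15.0
```

```bash
python3 -c "
from h import *
[read_camera('wrist') for _ in range(2)]"; python3 b.py 16 forceps,instrument_tray wrist,side; python3 m.py .6055 -.0145 .0055 1.682
```

```text
26.67 [ 0.6046 -0.0137  0.0705] [-3.140e+00 -1.000e-03  1.682e+00]
  wrist forceps 0.79 [238.0, 153.0, 259.0, 292.0] 8 rect c [607.4 -89. ] size [4.2 1.3] ang 30.9 z [0.0042 0.0085]
  wrist instrument_tray 0.73 [199.0, 106.0, 310.0, 282.0] 1282 rect c [606.1 -14.7] size [ 85.2 151.6] ang 6.4 z [0.0069 0.0095]
  side instrument_tray 0.74 [255.0, 197.0, 299.0, 230.0] 182 rect c [606.6 -14.1] size [ 85.7 157.2] ang 6.5 z [0.0053 0.01  ]
26.97 [ 0.6052 -0.0136  0.071 ] [ 3.1415e+00 -1.0000e-04  1.6829e+00] -> [-0.0013  0.0002  0.0873] [ 0.    -0.     0.001] rows 1.6
```

View pics/wrist16.png

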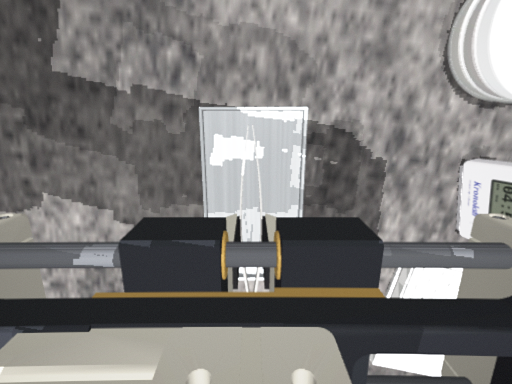

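The forceps (250,125 onward) are centred in and parallel to the tray (204–306, 108–285). Lower, open slightly, and withdraw.

>>> step_arm(steps=[{"x":-0.001,"y":0,"z":0.04,"rx":0,"ry":0,"rz":0,"claw":-1},{"x":-0.001,"y":0,"z":0.065,"rx":0,"ry":0,"rz":0,"claw":-1},{"x":-0.001,"y":0,"z":0.08,"rx":0,"ry":0,"rz":0,"claw":-1},{"x":-0.001,"y":0,"z":0.087,"rx":0,"ry":0,"rz":0,"claw":-1},{"x":-0.001,"y":0,"z":0.087,"rx":0,"ry":0,"rz":0,"claw":-1},{"x":-0.001,"y":0,"z":0.087,"rx":0,"ry":0,"rz":0,"claw":-0.4},{"x":-0.001,"y":0,"z":0.087,"rx":0,"ry":0,"rz":0,"claw":-0.4},{"x":-0.001,"y":0,"z":0.087,"rx":0,"ry":0,"rz":0,"claw":-0.4},{"x":-0.001,"y":0,"z":0.087,"rx":0,"ry":0,"rz":0,"claw":-0.4},{"x":-0.001,"y":0,"z":0.05,"rx":0,"ry":0,"rz":0,"claw":-0.4},{"x":-0.001,"y":0,"z":0,"rx":0,"ry":0,"rz":0,"claw":-0.4},{"x":-0.001,"y":0,"z":-0.055,"rx":0,"ry":0,"rz":0,"claw":-0.4}])

```text
time: 27.97
tool_pos: [0.6043, -0.0151, 0.112]
tool_rot: [-3.138, -0.001, 1.682]
contact_force: [1.1, -0.5, 0.1]
opening: 0.0273
grip_force: 0.0
```

>>> step_arm(steps=[{"x":0,"y":-0.1,"z":-0.1,"rx":0,"ry":0,"rz":0,"claw":-0.4},{"x":0,"y":-0.2,"z":-0.15,"rx":0,"ry":0,"rz":0,"claw":-0.4},{"x":0,"y":-0.22,"z":-0.2,"rx":0,"ry":0,"rz":0,"claw":-0.4},{"x":0,"y":-0.22,"z":-0.2,"rx":0,"ry":0,"rz":0,"claw":-0.4},{"x":0,"y":-0.22,"z":-0.2,"rx":0,"ry":0,"rz":0,"claw":-0.4},{"x":0,"y":-0.22,"z":-0.2,"rx":0,"ry":0,"rz":0,"claw":-0.4},{"x":0,"y":-0.22,"z":-0.2,"rx":0,"ry":0,"rz":0,"claw":-0.4},{"x":0,"y":-0.22,"z":-0.2,"rx":0,"ry":0,"rz":0,"claw":-0.4},{"x":0,"y":-0.22,"z":-0.2,"rx":0,"ry":0,"rz":0,"claw":-0.4}])

```text
time: 28.72
tool_pos: [0.4419, -0.0334, 0.2613]
tool_rot: [-3.141, -0.0, 1.682]
contact_force: [-0.0, -0.1, -0.6]
opening: 0.0274
grip_force: 0.0
```

```bash
python3 b.py 17 forceps,vial_conj,vial_subs,vial_stop,vial_pos,vial_neg,vial_cal scene,side; python3 -c "
import cv2
a=cv2.imread('pics/scene17.png')[130:260,140:440]; b=cv2.imread('pics/side17.png')[150:295,200:350]
cv2.imwrite('pics/f17.png',cv2.hconcat([cv2.resize(a,(450,300)),cv2.resize(b,(310,300))]))"
```

```text
28.72 [ 0.4419 -0.0334  0.2613] [-3.141 -0.     1.682]
  scene forceps 0.68 [336.0, 204.0, 415.0, 241.0] 556 rect c [ 626. -220.] size [ 59.5 154.4] ang 14.4 z [0.0034 0.0079]
  scene vial_conj 0.59 [390.0, 202.0, 411.0, 234.0] 74 rect c [ 637.3 -266.8] size [23.6 21.3] ang 38.7 z [0.0644 0.0685]
  scene vial_subs 0.61 [345.0, 192.0, 356.0, 218.0] 53 rect c [ 610.3 -170.8] size [18.8 18.4] ang 45.8 z [0.0648 0.0687]
  scene vial_stop 0.75 [367.0, 194.0, 388.0, 221.0] 89 rect c [ 625.9 -220. ] size [24.1 24.9] ang 73.6 z [0.0729 0.0765]
  scene vial_pos 0.58 [192.0, 150.0, 201.0, 164.0] 12 rect c [609.1 254.9] size [10.8  9.2] ang 29.7 z [0.0434 0.0471]
  scene vial_neg 0.47 [219.0, 155.0, 229.0, 172.0] 18 rect c [625.2 171.5] size [ 9.3 12.3] ang 38.4 z [0.0423 0.0468]
  side vial_conj 0.75 [306.0, 237.0, 321.0, 272.0] 82 rect c [ 639.6 -267.1] size [20.6 20.6] ang 44.9 z [0.0642 0.0681]
  side vial_subs 0.79 [284.0, 217.0, 299.0, 243.0] 51 rect c [ 614.8 -172.6] size [20.  19.3] ang 31.2 z [0.0646 0.0679]
  side vial_stop 0.67 [292.0, 226.0, 313.0, 257.0] 81 rect c [ 628.9 -222.5] size [23.4 23.3] ang 47.4 z [0.0723 0.0761]
  side vial_neg 0.64 [275.0, 171.0, 284.0, 183.0] 11 rect c [626.6 171.2] size [10.1 11.1] ang 46.9 z [0.0414 0.0457]
  side vial_cal 0.57 [277.0, 233.0, 332.0, 286.0] 494 rect c [ 629.  -218.9] size [ 60.5 160.7] ang 14.9 z [0.0223 0.0257]
```

View pics/f17.png

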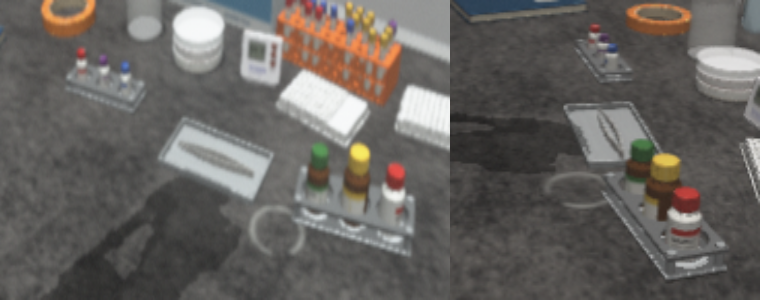

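The forceps lie lengthwise in the tray (215,160 in the crop), and all six vials stand in their racks. Handing in.

```bash
python3 -c "
from cell import robot
print(robot.hand_in())"
```

```text
the job is handed in; nothing more can be done
None
```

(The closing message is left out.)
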